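Close the sliding lids of the sushi topping case

TASK

The wooden topping case on the sushi counter has been left open. With your fingertips, push each of its two sliding glass lids fully home against its own end of the case, so that the case is completely covered. Slide them gently, without gripping or slamming them or lifting them out of their tracks, and leave the cup, the dish and the brush where they are.

Things in the scene. Friction and masses are not known exactly. Their poses are not given: they have to be found in the camera images.
- case: Fixed open-topped box of pale wood, 280 mm (x) by 600 mm (y) by 117 mm high, with trays of fish in it. Origin: centre of its underside, on the counter; y runs along its length (to the robot's left at yaw 0). The lids stop against the inner faces of its ends, at y = +282 and -282 mm. Two stepped tracks run inside its long sides, 105 mm (upper) and 90 mm (lower) above the underside.
- upper_lid: Loose framed glass lid on the upper track: 244 mm (x) by 294 mm (y), 12 mm thick, about 0.5 kg, glass 2 mm below the frame. Origin: centre of its underside; axes as the case's. Slides along y with a few N of friction and 2 mm side play, over the lower lid. Shuts towards the +y end: shut, its origin is at y = +135 mm of the case. Wide open, its -y edge may stand near the lower lid's pull.
- lower_lid: Loose framed glass lid on the lower track, passing beneath the upper lid: 220 mm (x) by 294 mm (y), 12 mm thick, about 0.5 kg, glass 2 mm below the frame, friction a few N. Origin: centre of its underside; axes as the case's. Shuts towards the -y end: shut, its origin is at y = -135 mm of the case.
- upper_lid_pull (a point): Centre of the top face of the upper lid's pull: a wooden bar fixed on the frame, 120 mm long (x), 14 mm thick (y), standing 18 mm above the frame; the bar's centre is 15 mm in from the lid's +y edge. Axes as the lid's.
- lower_lid_pull (a point): Centre of the top face of the lower lid's pull: the same 120 x 14 x 18 mm bar, 15 mm in from the lid's -y edge. Axes as the lid's.
- cup: Bystander: loose dark stoneware cup, 72 mm across, 115 mm tall, standing on the counter beyond the case's left (+y) end. Origin: centre of its underside.
- dish: Bystander: loose small white dish, 90 mm across, 22 mm tall, on the counter beyond the case's right (-y) end. Origin: centre of its underside.
- brush: Bystander: loose sauce brush, 190 mm long, lying on the counter to the right (-y) of the case. Its x axis runs along its length.

How it is judged:
At the end, for the whole second after the job is handed in: Both lids lie flat and at rest in their tracks, each within 5 mm of its own end of the case (upper lid at the +y end, lower lid at the -y end) (y of upper_lid in the frame of case above 0.13 m and y of lower_lid in the frame of case below -0.13 m and z of upper_lid in the frame of case below 0.108 m and z of lower_lid in the frame of case below 0.093 m and linear speed of each of upper_lid, lower_lid below 0.01 m/s); the robot touches nothing.
It fails at once if a lid is lifted out of its track (raised 10 mm or tipped 3.5 degrees) (z of upper_lid in the frame of case above 0.115 m or angle between any of upper_lid, lower_lid's own z axis and vertical above 0.06 rad or z of lower_lid in the frame of case above 0.1 m).
It fails at once if a lid is slammed (faster than 0.4 m/s) (linear speed of any of upper_lid, lower_lid above 0.4 m/s).
It fails at once if the cup, dish or brush is moved by 20 mm or more (distance of any of cup, dish, brush from where it was at the start of the episode above 0.02 m).
It fails at once if a lid is gripped or forced with the fingers (over 40 N) (contact force between the fingers and upper_lid above 40 N or contact force between the fingers and lower_lid above 40 N).
It also fails if it takes over 45 s, if anything falls off the work surface, if the arm or the gripper's body presses on something with over 40 N, if the wrist force passes 120 N, or if a joint passes its speed limit or range.

ROBOT

A 6-joint arm with a two-finger parallel gripper is mounted at the origin on the work surface. World frame = base frame: x ahead of the robot, y to its left, z up, the work surface at z = 0. Lengths are in m, angles in rad, forces in N, time in s.
With the tool pointing down it reaches from about 0.325 to 0.925 m from the base axis. Payload 3.1 kg.
Tool frame: the origin (TCP) lies at the very end of the fingers, on their centre line; the grasp point (between the pads) lies 19 mm behind it; x points along the fingers, y is the direction in which the jaws open and shut, and the axes are right-handed (so a half turn about x gives the same grasp; the last joint's range is limited). The gripper opens to 85 mm and grips with 20 to 120 N. Pads are 22 mm wide; open, the fingers measure 114 mm over their backs; the gripper's body (76 mm by 85 mm) begins 54 mm behind the grasp point. The pads swing forward as they close: fully open they stand 13 mm farther back than shut.
Start: joints at [1.206, 0.217, 1.613, -0, 1.311, -0.112], TCP at [0.156, 0.605, 0.197] pointing down, gripper open.
Joint ranges: [-2.75, 2.75], [-0.78, 2.1], [0.31, 2.55], [-1.13, 4.27], [0.13, 2.63], [-2.58, 2.58]. Speed limits (rad/s): [2.79, 2.79, 3.14, 3.14, 3.14, 3.14].

INTERFACE

Orientations are given as [roll, pitch, yaw] about the fixed x, y, z axes, in that order (R = Rz(yaw) Ry(pitch) Rx(roll)).
In Python, from workcell import get_obs, read_camera, finish_job gives the robot as it stands.
- The arm moves only by the tool carry_out, never from a script. Its argument "motion" is a list of rows, each an object of numbers: "x", "y", "z": the shift along the tool's x, y, z in units of 30 mm (1.0 is 30 mm); "turn": the turn about the tool's x in units of 6 degrees (1.0 is 6 degrees). In form: [{"x": .., "y": .., "z": .., "turn": ..}, ...]. A call has exactly 5 rows; each row is the pose to reach, as a shift and turn from the pose measured when the call began, along the tool's axes at that moment; what a row does not reach only later rows make up. A row lasts 1/12 s, in which the tool goes at most 41.7 mm and 7.16 degrees, less where a joint would pass 70% of its speed; a pose out of reach is approached as far as the arm can. A call with a gripper value outside its range is refused whole. "grip" is the opening, from 0 (shut) to 1 (fully open), set as the call begins (left out, the last holds). The fingers move at their own pace and stop on an object; "grip_force" is the grip in N (left out, the last holds). Time passes only in rows, so rows that repeat a pose let the fingers close, or fill a call up. It gives the time, the measured TCP pose, the force and the opening at its end, in the units of the state.
- get_obs(): the state, without advancing time (a new reading comes with each control period).
- read_camera(name): name is "side" or "top" or "wrist"; returns a dict with "color" (480x640x3 uint8, blue, green, red), "fx", "fy", "cx", "cy" (pixels), "R" (3x3) and "t" (3): a world point X has camera coordinates R X + t. Camera axes: x right, y down, z forward; pixel columns grow to the right and rows downward; lengths in m; the calibration is good to about 2 mm. A picture is of the moment at which its call begins. There is no depth.
- finish_job(): hands the job in, once; it reports no verdict.
The state is a dict: "clock": time; "joint_positions": joint angles; "dq": joint speeds; "joint_efforts": joint torques, N m; "ee_pos": TCP position; "ee_rot": TCP orientation; "contact_force": force on the tool from outside, world axes, zero at the start; "ft_torque": the same for the moment, N m; "opening": opening from 0.0 (shut) to 1.0 (fully open).
Only numpy, scipy, OpenCV 4.12 (cv2) and the standard library are available. Lean on these libraries where they do the work, as an engineer would, in place of code of your own. Each camera call takes 0.05 s, during which the arm holds its last target. There are 200 camera calls.

## Working session

There is one attempt and no reset: what is moved stays moved. The work goes in short steps, Python scripts to look and compute and a tool call to move; the robot and the scene stay as the last step left them, time stands still between calls to the robot, and variables do not carry over. Pictures are saved under pics/ and viewed, on a budget of 10 in all, crops included, one or two more only if the job needs it, and the job is handed in when it is done.

Besides the shell and the picture viewer there is one more tool, called after ">>>" as name([rows], argument=value, ...), one row to a line, values as JSON. carry_out: Moves the arm, as the interface text tells. Its arguments: {"type":"object","properties":{"motion":{"type":"array"},"grip":{"type":"number"},"grip_force":{"type":"number"}},"required":["motion"]}

```bash
mkdir -p pics; ls; python3 - <<'E'
from workcell import *
import cv2,numpy as np
o=get_obs();print({k:np.round(v,3).tolist() for k,v in o.items()})
for n in("top","side"):
    c=read_camera(n);cv2.imwrite(f"pics/{n}0.png",c["color"]);print(n,c["fx"],c["cx"],c["cy"],np.round(c["R"],3).tolist(),np.round(c["t"],3).tolist())
E
```

```text
pics
{'clock': 0.0, 'joint_positions': [1.206, 0.218, 1.615, -0.0, 1.311, -0.112], 'dq': [0.001, 0.0, -0.001, -0.0, 0.001, -0.0], 'joint_efforts': [0.0, -39.688, -30.384, -0.0, 0.01, 0.0], 'ee_pos': [0.156, 0.604, 0.196], 'ee_rot': [-1.677, 1.568, -1.929], 'contact_force': [0.23, -0.449, -0.565], 'ft_torque': [0.038, -0.002, -0.005], 'opening': 0.999}
top 623.4315283413235 316.45571468206646 235.75570713204343 [[-0.004, -1.0, 0.005], [-0.979, 0.002, -0.202], [0.202, -0.006, -0.979]] [-0.003, 0.553, 1.499]
side 549.1222679435606 316.73116968449267 251.7872710020089 [[0.977, -0.213, -0.004], [-0.165, -0.743, -0.648], [0.135, 0.634, -0.761]] [-0.543, 0.151, 1.426]
```

View pics/top0.png

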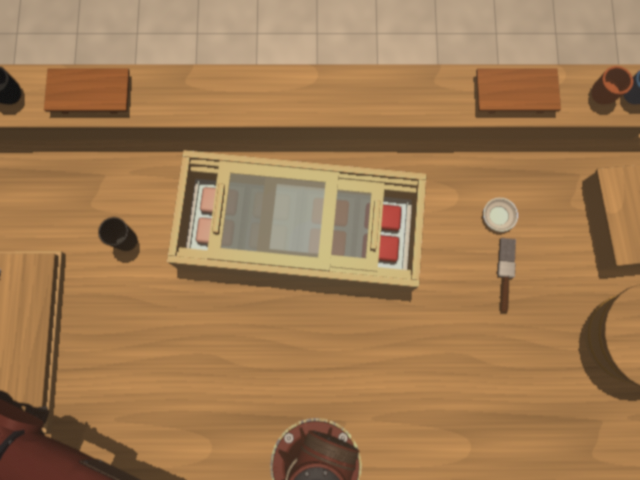

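View pics/side0.png

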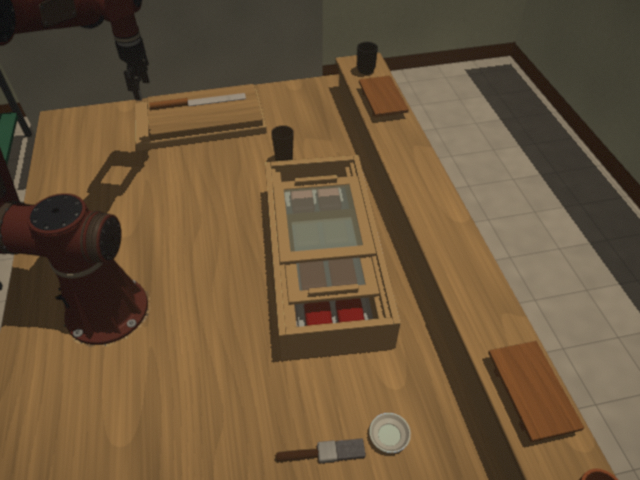

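Top view: the upper lid's pull is at about (219,208), the lower lid's pull at (375,225), and the case rim corners at (185,153), (425,175), (417,286) and (170,263). The cup is at (115,233), the dish at (500,215) and the brush at x≈505. The side view agrees. I'll zoom in on the case and compute positions.

```bash
cat > h.py <<'E'
from workcell import *
import cv2,numpy as np
from scipy.spatial.transform import Rotation as Ro
def w(c,u,v,z):
    R=np.array(c["R"]);t=np.array(c["t"]);d=R.T@np.array([(u-c["cx"])/c["fx"],(v-c["cy"])/c["fy"],1]);o=-R.T@t
    return o+d*(z-o[2])/d[2]
def px(c,X):
    p=np.array(c["R"])@X+c["t"];return np.array([c["fx"]*p[0]/p[2]+c["cx"],c["fy"]*p[1]/p[2]+c["cy"]])
def tool(o): return Ro.from_euler("xyz",o["ee_rot"]).as_matrix()
E
python3 - <<'E'
from h import *
c=read_camera("top")
P=[w(c,*p,.117) for p in[(185,153),(425,175),(417,286),(170,263)]]
print(np.round(P,3),[np.linalg.norm(P[i]-P[i-1]).round(3) for i in range(4)])
print("up",w(c,219,208,.135),"lo",w(c,375,225,.12))
im=cv2.resize(c["color"][140:300,160:430],None,fx=2.9,fy=2.9,interpolation=cv2.INTER_CUBIC)
cv2.imwrite("pics/crop.png",im)
print(np.round(tool(get_obs()),3))
E
```

```text
[[ 0.749  0.319  0.117]
 [ 0.692 -0.27   0.117]
 [ 0.419 -0.241  0.117]
 [ 0.475  0.344  0.117]] [np.float64(0.275), np.float64(0.592), np.float64(0.274), np.float64(0.587)]
up [0.60498109 0.22845452 0.135     ] lo [ 0.56585881 -0.14467188  0.12      ]
[[-0.001  0.25   0.968]
 [-0.002  0.968 -0.25 ]
 [-1.    -0.002 -0.   ]]
```

View pics/crop.png

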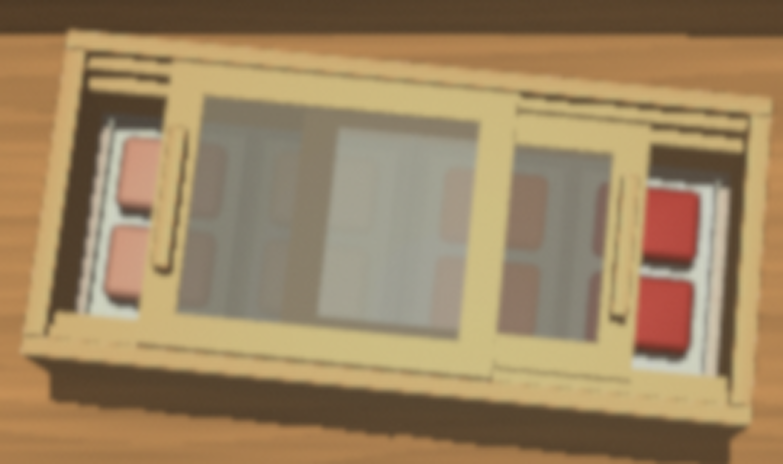

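The rim measures about 0.59 × 0.275 m against a true 0.60 × 0.28. That gives a case centre of about (0.584, 0.038) and a yaw of about −5.5°. The upper pull sits at case y≈+0.191 (76 mm to go) and the lower at ≈−0.184 (83 mm to go). I'll move over the upper lid with the fingers shut.

>>> carry_out([
  {"y":-0.6,"z":1.1,"turn":-0.5},
  {"y":-1.2,"z":2.2,"turn":-1.0},
  {"y":-1.8,"z":3.3,"turn":-1.5},
  {"y":-2.4,"z":4.4,"turn":-1.5},
  {"y":-3.0,"z":5.5,"turn":-1.5},
], grip=0)

```text
$.motion[0]: bad value
```

```bash
cat >> h.py <<'E'
yaw=-np.deg2rad(5.5);C=np.array([.584,.038,0]);RC=Ro.from_euler("z",yaw).as_matrix()
def to(case):
    o=get_obs();T=tool(o);p=np.array(o["ee_pos"])
    print("case pos",np.round(RC.T@(p-C),4),"F",np.round(RC.T@np.array(o["contact_force"]),1),"t",round(o["clock"],2),"open",round(o["opening"],2))
    print("units",np.round(T.T@(C+RC@np.array(case)-p)/.03,2),"turn",np.round(np.rad2deg(np.arctan2((T[:,2])@(RC[:,1]),T[:,1]@RC[:,1]))/6,2))
E
python3 -c "
from h import *
to([0,.150,.196])"
```

```text
case pos [-0.4803  0.5229  0.1964] F [ 0.7 -0.1  0.5] t 0.15 open 1.0
units [ 0.03 -9.78 17.75] turn -1.5
```

The call was refused, probably because every key is required. I'll resend it with x included.

>>> carry_out([
  {"x":0,"y":-0.6,"z":1.1,"turn":-0.5},
  {"x":0,"y":-1.2,"z":2.2,"turn":-1.0},
  {"x":0,"y":-1.8,"z":3.3,"turn":-1.5},
  {"x":0,"y":-2.4,"z":4.4,"turn":-1.5},
  {"x":0,"y":-3.0,"z":5.5,"turn":-1.5},
], grip=0)

```text
clock: 0.57
ee_pos: [0.2939, 0.4746, 0.1961]
ee_rot: [-1.878, 1.568, -1.973]
contact_force: [0.5, 0.6, 0.5]
opening: 0.3
```

```bash
python3 -c "
from h import *
to([0,.150,.196])"
```

```text
case pos [-0.3306  0.4068  0.1961] F [0.4 0.6 0.5] t 0.57 open 0.3
units [ 1.000e-02 -8.570e+00  1.101e+01] turn 0.01
```

>>> carry_out([
  {"x":0,"y":-0.8,"z":1.0,"turn":0},
  {"x":0,"y":-1.6,"z":2.0,"turn":0},
  {"x":0,"y":-2.4,"z":3.0,"turn":0},
  {"x":0,"y":-3.2,"z":4.0,"turn":0},
  {"x":0,"y":-4.0,"z":5.0,"turn":0},
])

```text
clock: 0.98
ee_pos: [0.4327, 0.3392, 0.196]
ee_rot: [-1.965, 1.568, -2.06]
contact_force: [0.7, 1.6, 0.0]
opening: -0.003
```

>>> carry_out([
  {"x":0,"y":-0.8,"z":1.1,"turn":0},
  {"x":0,"y":-1.6,"z":2.2,"turn":0},
  {"x":0,"y":-2.4,"z":3.3,"turn":0},
  {"x":0,"y":-3.2,"z":4.4,"turn":0},
  {"x":0,"y":-4.0,"z":5.4,"turn":0},
])

```text
clock: 1.4
ee_pos: [0.584, 0.2026, 0.1957]
ee_rot: [-2.006, 1.568, -2.102]
contact_force: [-0.0, 0.7, 0.6]
opening: -0.001
```

```bash
python3 -c "
from h import *
to([.002,.150,.126])
c=read_camera('wrist');cv2.imwrite('pics/wr1.png',c['color'])
"
```

```text
case pos [-0.0158  0.1639  0.1957] F [-0.1  0.7  0.6] t 1.4 open -0.0
units [ 2.33 -0.46  0.6 ] turn 0.01
```

View pics/wr1.png

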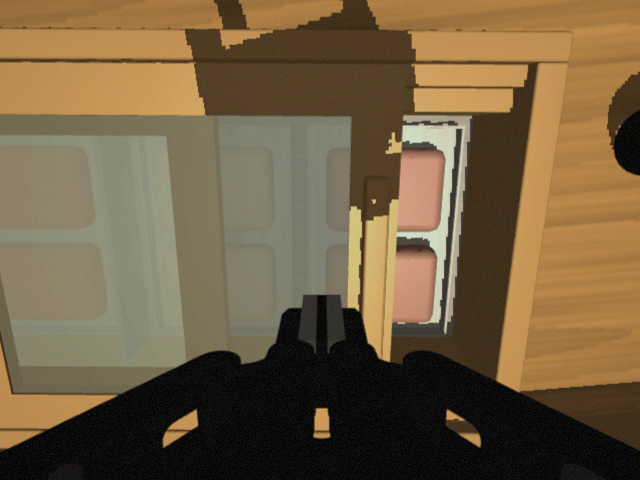

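Wrist view: the shut fingertips are at (322,300), over the glass on the inner side of the upper pull. The pull's bar spans columns 363–390 and its far end is at (377,178). I'll move to y=0.150 and descend, cross-checking the pull position at the same time.

```bash
python3 -c "
from h import *
c=read_camera('wrist')
for u,v in [(365,180),(389,178),(363,250),(390,250)]: print(RC.T@(w(c,u,v,.135)-C))
for u,v in [(537,65),(520,330)]: print('end',RC.T@(w(c,u,v,.117)-C))
"
```

```text
[-0.05013198  0.18319596  0.135     ]
[-0.05120741  0.19657665  0.135     ]
[-0.00927954  0.18302264  0.135     ]
[-0.00925604  0.19883539  0.135     ]
end [-0.11176495  0.2795542   0.117     ]
end [0.05158982 0.29032321 0.117     ]
```

>>> carry_out([
  {"x":0.0,"y":-0.25,"z":0.3,"turn":0},
  {"x":0.4,"y":-0.5,"z":0.6,"turn":0},
  {"x":0.9,"y":-0.5,"z":0.6,"turn":0},
  {"x":1.3,"y":-0.5,"z":0.6,"turn":0},
  {"x":1.7,"y":-0.5,"z":0.6,"turn":0},
])

```text
clock: 1.92
ee_pos: [0.6017, 0.1831, 0.1428]
ee_rot: [-1.775, 1.566, -1.875]
contact_force: [-0.9, -0.3, -0.9]
opening: 0.002
```

```bash
python3 -c "
from h import *
to([.002,.150,.126])
"
```

```text
case pos [0.0037 0.1461 0.1428] F [-0.9 -0.4 -0.9] t 1.92 open 0.0
units [ 0.56  0.13 -0.06] turn -0.04
```

The wrist view puts the pull's inner face at y≈0.183, in agreement with the top view. I'll descend to z≈0.126 and then approach slowly.

>>> carry_out([
  {"x":0.3,"y":0.1,"z":0,"turn":0},
  {"x":0.55,"y":0.15,"z":0,"turn":0},
  {"x":0.55,"y":0.3,"z":0,"turn":0},
  {"x":0.55,"y":0.5,"z":0,"turn":0},
  {"x":0.55,"y":0.7,"z":0,"turn":0},
])

```text
clock: 2.33
ee_pos: [0.6044, 0.2049, 0.1269]
ee_rot: [-1.467, 1.567, -1.567]
contact_force: [0.1, 0.1, -0.4]
opening: 0.003
```

```bash
python3 -c "
from h import *
to([.002,.248,.126])
"
```

```text
case pos [0.0043 0.1681 0.1269] F [ 0.1  0.1 -0.4] t 2.33 open 0.0
units [ 0.02  2.66 -0.09] turn -0.04
```

>>> carry_out([
  {"x":0,"y":0.15,"z":0,"turn":0},
  {"x":0,"y":0.3,"z":0,"turn":0},
  {"x":0,"y":0.45,"z":0,"turn":0},
  {"x":0,"y":0.6,"z":0,"turn":0},
  {"x":0,"y":0.75,"z":0,"turn":0},
])

```text
clock: 2.75
ee_pos: [0.6068, 0.2278, 0.1271]
ee_rot: [-1.358, 1.567, -1.457]
contact_force: [-0.2, -0.0, 0.2]
opening: 0.003
```

```bash
python3 -c "
from h import *
to([.002,.248,.126])
c=read_camera('wrist');cv2.imwrite('pics/wr2.png',c['color'])
"
```

```text
case pos [0.0045 0.1911 0.1271] F [-0.2 -0.1  0.2] t 2.75 open 0.0
units [ 0.03  1.89 -0.09] turn -0.03
```

View pics/wr2.png

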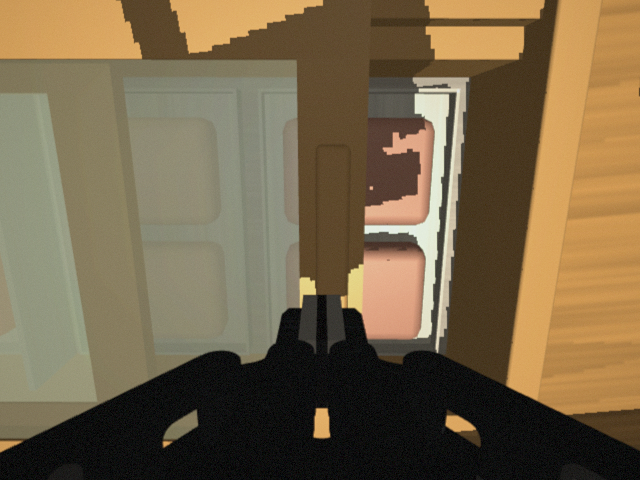

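The fingertips are at (322,295), but the bar spans columns 317–350 with no force reading. They might be above the bar, or the bar might be moving. I'll measure.

```bash
python3 -c "
from h import *
c=read_camera('wrist')
for u,v in [(317,200),(350,200),(334,147)]: print(RC.T@(w(c,u,v,.135)-C))
for u,v in [(299,150),(368,150),(553,65),(517,350)]: print('lid/end',RC.T@(w(c,u,v,.117)-C))
p=np.array(get_obs()['ee_pos']);print('tcp px',px(c,p))
c=read_camera('side')
a=px(c,p);print(a);u,v=a.astype(int)
cv2.imwrite('pics/s2.png',cv2.resize(c['color'][v-70:v+70,u-90:u+90],None,fx=4,fy=4,interpolation=cv2.INTER_CUBIC))
"
```

```text
[-0.03600456  0.19077472  0.135     ]
[-0.0359707  0.2040515  0.135    ]
[-0.05676792  0.19751416  0.135     ]
lid/end [-0.05483534  0.18286157  0.117     ]
lid/end [-0.05474571  0.21265379  0.117     ]
lid/end [-0.08849376  0.28746254  0.117     ]
lid/end [0.04155921 0.28848412 0.117     ]
tcp px [319.01928584 286.75601171]
[316.91428603 180.7629002 ]
```

View pics/s2.png

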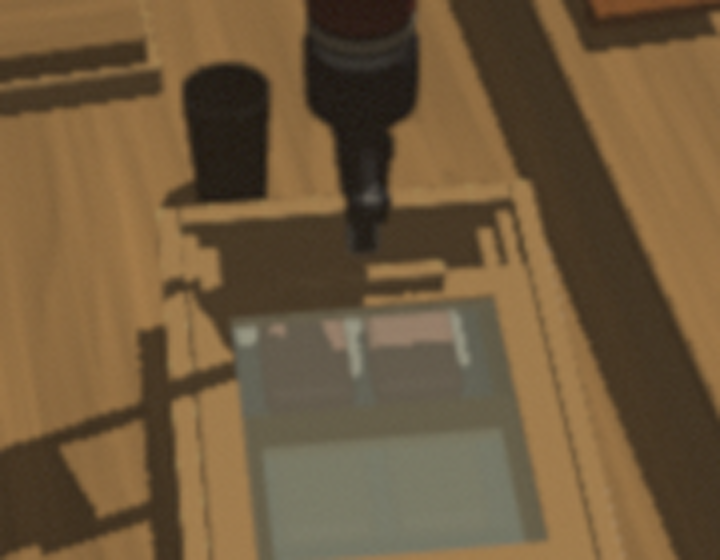

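The previous two wrist fixes mixed pixels and poses taken while the arm was moving, so they're biased. I'll let the arm settle with zero-motion rows and take matched pictures.

>>> carry_out([
  {"x":0,"y":0,"z":0,"turn":0},
  {"x":0,"y":0,"z":0,"turn":0},
  {"x":0,"y":0,"z":0,"turn":0},
  {"x":0,"y":0,"z":0,"turn":0},
  {"x":0,"y":0,"z":0,"turn":0},
])

```text
clock: 3.32
ee_pos: [0.6066, 0.2274, 0.1268]
ee_rot: [-1.491, 1.566, -1.59]
contact_force: [0.0, -0.7, -1.0]
opening: 0.001
```

```bash
python3 -c "
from h import *
to([.002,.248,.126])
a=read_camera('wrist');p=np.array(get_obs()['ee_pos']);print('tcp',px(a,p))
for y in (.184,.198): print(y,px(a,C+RC@np.array([-.04,y,.135])))
t=read_camera('top')
A=a['color'][100:350,220:460]
B=t['color'][140:300,160:430]
A=cv2.resize(A,None,fx=2,fy=2);B=cv2.resize(B,None,fx=2.9,fy=2.9,interpolation=cv2.INTER_CUBIC)[:,:320]
B=cv2.convertScaleAbs(B,alpha=1.7)
A=cv2.convertScaleAbs(A,alpha=1.5)
h=500;B=cv2.copyMakeBorder(B,0,h-B.shape[0],0,0,cv2.BORDER_CONSTANT)
cv2.imwrite('pics/m3.png',np.hstack([A,B]))
t0=cv2.imread('pics/top0.png')
for im in(t0,t['color']): print(np.round(im[230:234,315:345].mean((0,2))).astype(int))
"
```

```text
case pos [0.0043 0.1907 0.1268] F [ 0.1 -0.7 -1. ] t 3.32 open 0.0
units [ 0.02  1.91 -0.08] turn -0.03
tcp [320.43788646 286.86764318]
0.184 [303.03495453 190.30364521]
0.198 [338.08478876 190.20840052]
[151 151 151 151 154 162 171 175 176 176 176 176 176 176 176 176 174 164
 143 126 120 120 120 120 120 121 120 120 121 122]
[168 168 168 169 172 181 190 193 194 194 194 194 194 194 194 194 192 183
 160 141 135 134 134 134 134 134 134 135 135 136]
```

View pics/m3.png

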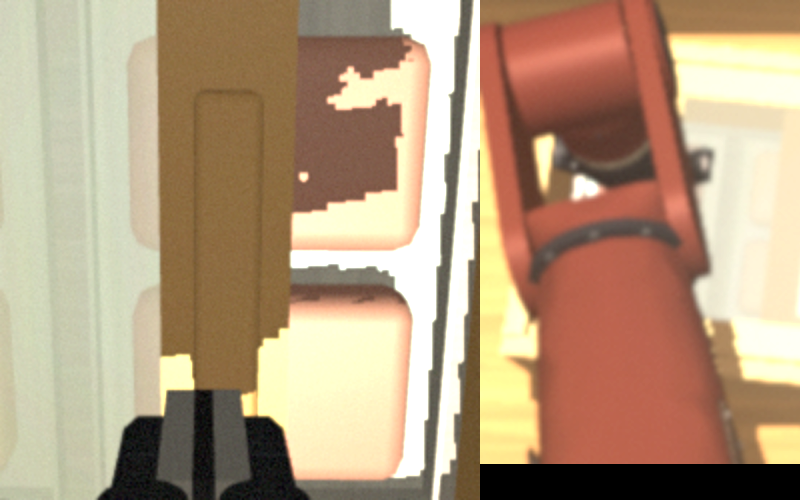

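The arm is settled, and the upper lid's −y edge in the top image has not moved. The fingers (wrist columns 301–343) overlap the bar (317–350) with no contact, so the true tips must be above the bar's top. I'll solve for the tip height using both cameras.

```bash
python3 -c "
from h import *
from scipy.optimize import brentq
a=read_camera('wrist');s=read_camera('side');p=np.array(get_obs()['ee_pos'])
for n,c,v in(('wrist',a,295),('side',s,173.3)):
  for dx in(-.011,0,.011):
    print(n,dx,[round(px(c,np.r_[(p+RC@np.array([dx,0,0]))[:2],z])[1]) for z in(.12,.127,.134,.141,.148)],'seen',v)
# pull height from wrist(-x end, 334,147) & top image0 end (163,270)crop
t=read_camera('top')
def P(c): return np.diag([c['fx'],c['fy'],1])@np.c_[c['R'],c['t']]+np.outer([c['cx'],c['cy'],0],np.c_[c['R'],c['t']][2])
X=cv2.triangulatePoints(P(a),P(t),np.array([[334.],[146.]]),np.array([[160+163/2.9],[140+270/2.9]])).ravel();X=X[:3]/X[3]
print('pull end',X,RC.T@(X-C), px(a,X),px(t,X))
"
```

```text
wrist -0.011 [259, 264, 269, 274, 280] seen 295
wrist 0 [282, 287, 293, 299, 306] seen 295
wrist 0.011 [304, 310, 316, 324, 331] seen 295
side -0.011 [183, 181, 179, 177, 176] seen 173.3
side 0 [183, 181, 179, 177, 175] seen 173.3
side 0.011 [182, 181, 179, 177, 175] seen 173.3
pull end [0.548054   0.23776528 0.11176522] [-0.05492717  0.19540033  0.11176522] [330.54712903 149.27322088] [215.89341538 233.35158955]
```

Both cameras put the tips roughly 10–15 mm above the reported TCP. I'll back off to −y, then lower in small steps and watch the force.

>>> carry_out([
  {"x":-0.1,"y":-0.3,"z":0,"turn":0},
  {"x":-0.1,"y":-0.6,"z":0,"turn":0},
  {"x":-0.1,"y":-0.9,"z":0,"turn":0},
  {"x":-0.1,"y":-1.2,"z":0,"turn":0},
  {"x":-0.1,"y":-1.2,"z":0,"turn":0},
])

```text
clock: 3.98
ee_pos: [0.6028, 0.1894, 0.1299]
ee_rot: [-1.561, 1.565, -1.662]
contact_force: [-0.4, -0.6, 0.3]
opening: -0.002
```

>>> carry_out([
  {"x":0.1,"y":0,"z":0,"turn":0},
  {"x":0.2,"y":0,"z":0,"turn":0},
  {"x":0.3,"y":0,"z":0,"turn":0},
  {"x":0.3,"y":0,"z":0,"turn":0},
  {"x":0.3,"y":0,"z":0,"turn":0},
])

```text
clock: 4.4
ee_pos: [0.6024, 0.1896, 0.1202]
ee_rot: [-1.751, 1.565, -1.852]
contact_force: [0.3, -0.0, -0.1]
opening: 0.003
```

```bash
python3 -c "
from h import *
to([.002,.155,.118])
"
```

```text
case pos [0.0038 0.1527 0.1202] F [ 0.3  0.  -0.1] t 4.4 open 0.0
units [ 0.07  0.08 -0.06] turn -0.05
```

>>> carry_out([
  {"x":0.05,"y":0,"z":0,"turn":0},
  {"x":0.1,"y":0,"z":0,"turn":0},
  {"x":0.15,"y":0,"z":0,"turn":0},
  {"x":0.2,"y":0,"z":0,"turn":0},
  {"x":0.2,"y":0,"z":0,"turn":0},
])

```text
clock: 4.82
ee_pos: [0.6021, 0.1895, 0.1138]
ee_rot: [-1.853, 1.565, -1.954]
contact_force: [-0.6, -0.5, -0.1]
opening: -0.005
```

>>> carry_out([
  {"x":0,"y":0.2,"z":0,"turn":0},
  {"x":0,"y":0.4,"z":0,"turn":0},
  {"x":0,"y":0.6,"z":0,"turn":0},
  {"x":0,"y":0.7,"z":0,"turn":0},
  {"x":0,"y":0.8,"z":0,"turn":0},
])

```text
clock: 5.23
ee_pos: [0.6046, 0.2143, 0.1137]
ee_rot: [-1.827, 1.565, -1.927]
contact_force: [0.5, 1.0, 0.5]
opening: -0.003
```

```bash
python3 -c "
from h import *
to([.002,.248,.114])
"
```

```text
case pos [0.0036 0.1774 0.1137] F [0.4 1.  0.5] t 5.23 open -0.0
units [-0.02  2.35 -0.06] turn -0.04
```

The TCP is now reported below the glass with no force, so the tips do sit higher than reported. I'll push on slowly.

>>> carry_out([
  {"x":0,"y":0.1,"z":0,"turn":0},
  {"x":0,"y":0.2,"z":0,"turn":0},
  {"x":0,"y":0.3,"z":0,"turn":0},
  {"x":0,"y":0.4,"z":0,"turn":0},
  {"x":0,"y":0.5,"z":0,"turn":0},
])

```text
clock: 5.65
ee_pos: [0.6061, 0.2294, 0.1136]
ee_rot: [-1.818, 1.565, -1.918]
contact_force: [-0.5, -0.0, -0.6]
opening: -0.003
```

```bash
python3 -c "
from h import *
to([.002,.248,.114])
t=read_camera('top')['color'];print(np.round(t[230:234,315:345].mean((0,2))).astype(int))
"
```

```text
case pos [0.0037 0.1926 0.1136] F [-0.5 -0.1 -0.6] t 5.65 open -0.0
units [-0.02  1.85 -0.06] turn -0.04
[168 168 169 168 172 181 190 194 194 194 194 194 194 194 194 194 192 183
 160 140 134 134 134 134 134 134 135 134 135 136]
```

There's still no contact and the lid hasn't moved. I need another look at the tip against the bar.

```bash
python3 -c "
from h import *
a=read_camera('wrist');s=read_camera('side');p=np.array(get_obs()['ee_pos'])
print(px(a,p),px(s,p))
A=cv2.convertScaleAbs(a['color'][100:350,200:400],alpha=1.5)
u,v=px(s,p).astype(int)
B=cv2.convertScaleAbs(s['color'][v-50:v+33,u-40:u+40],alpha=2)
cv2.imwrite('pics/m4.png',np.hstack([cv2.resize(A,(400,500)),cv2.resize(B,None,fx=5,fy=6.0241,interpolation=cv2.INTER_CUBIC)[:500]]))
"
```

```text
[318.89929839 286.89809808] [316.6319849  183.97186945]
```

View pics/m4.png

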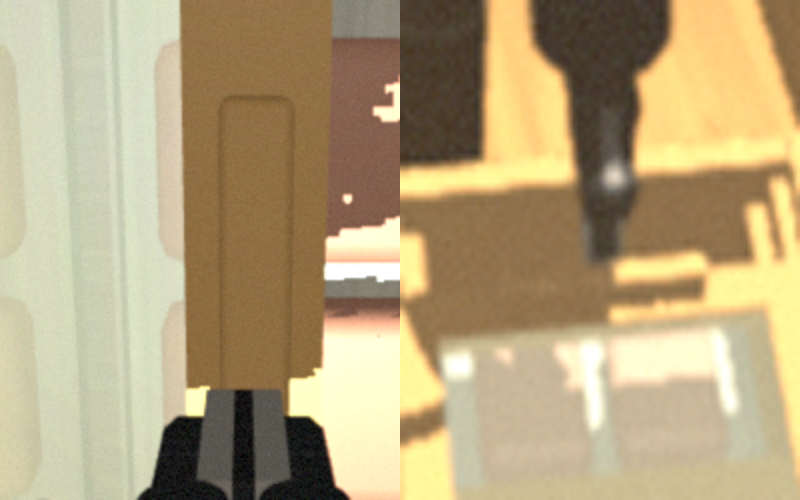

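Side view: the visible tip is about 6.5 px above the projected TCP, or roughly 22 mm, so the tips are at z≈0.136, just clearing the bar's top at 0.135. I'll back off and go 12 mm lower, to TCP z≈0.102.

>>> carry_out([
  {"x":-0.1,"y":-0.3,"z":0,"turn":0},
  {"x":-0.1,"y":-0.6,"z":0,"turn":0},
  {"x":-0.1,"y":-0.9,"z":0,"turn":0},
  {"x":-0.1,"y":-1.2,"z":0,"turn":0},
  {"x":-0.1,"y":-1.2,"z":0,"turn":0},
])

```text
clock: 6.22
ee_pos: [0.6023, 0.191, 0.1168]
ee_rot: [-1.834, 1.564, -1.936]
contact_force: [0.1, 0.1, 0.3]
opening: 0.001
```

>>> carry_out([
  {"x":0.1,"y":0,"z":0,"turn":0},
  {"x":0.2,"y":0,"z":0,"turn":0},
  {"x":0.3,"y":0,"z":0,"turn":0},
  {"x":0.35,"y":0,"z":0,"turn":0},
  {"x":0.35,"y":0,"z":0,"turn":0},
])

```text
clock: 6.63
ee_pos: [0.6016, 0.1911, 0.1053]
ee_rot: [-2.01, 1.563, -2.111]
contact_force: [0.4, -0.5, 0.4]
opening: 0.001
```

>>> carry_out([
  {"x":0.05,"y":0,"z":0,"turn":0},
  {"x":0.1,"y":0,"z":0,"turn":0},
  {"x":0.13,"y":0,"z":0,"turn":0},
  {"x":0.13,"y":0,"z":0,"turn":0},
  {"x":0.13,"y":0,"z":0,"turn":0},
])

```text
clock: 7.05
ee_pos: [0.6016, 0.1912, 0.1013]
ee_rot: [-2.019, 1.563, -2.12]
contact_force: [-0.2, 0.0, 0.8]
opening: 0.001
```

```bash
python3 -c "
from h import *
to([.002,.178,.102])
"
```

```text
case pos [0.0028 0.1542 0.1013] F [-0.2  0.   0.8] t 7.05 open 0.0
units [-0.03  0.79 -0.03] turn -0.05
```

>>> carry_out([
  {"x":0,"y":0.2,"z":0,"turn":0},
  {"x":0,"y":0.4,"z":0,"turn":0},
  {"x":0,"y":0.6,"z":0,"turn":0},
  {"x":0,"y":0.7,"z":0,"turn":0},
  {"x":0,"y":0.8,"z":0,"turn":0},
])

```text
clock: 7.47
ee_pos: [0.6041, 0.2159, 0.1012]
ee_rot: [-2.001, 1.563, -2.102]
contact_force: [-0.5, -0.4, 0.6]
opening: 0.001
```

>>> carry_out([
  {"x":0,"y":0.1,"z":0,"turn":0},
  {"x":0,"y":0.2,"z":0,"turn":0},
  {"x":0,"y":0.3,"z":0,"turn":0},
  {"x":0,"y":0.4,"z":0,"turn":0},
  {"x":0,"y":0.5,"z":0,"turn":0},
])

```text
clock: 7.88
ee_pos: [0.6057, 0.231, 0.1013]
ee_rot: [-1.965, 1.563, -2.066]
contact_force: [-0.4, -0.6, 1.1]
opening: 0.001
```

```bash
cat >> h.py <<'E'
def prof(): # upper lid -y edge column (rises/falls) in top image row 230-234
    t=read_camera('top')['color'];print(np.round(t[230:234,270:345:1].mean((0,2))).astype(int))
E
python3 -c "
from h import *
to([.002,.248,.102]);prof()
"
```

```text
case pos [0.0031 0.1941 0.1013] F [-0.3 -0.6  1.1] t 7.88 open 0.0
units [-0.04  1.79 -0.05] turn -0.04
[144 158 170 174 175 175 175 175 175 175 175 175 175 175 174 173 173 173
 174 175 175 175 174 173 172 172 172 172 171 171 172 172 172 173 175 176
 176 177 176 174 170 168 168 168 168 168 168 168 169 172 180 190 193 194
 194 194 194 194 194 194 194 192 183 159 140 134 134 134 134 134 135 135
 135 135 136]
```

Still no contact. I'll look once more, with projected markers for TCP heights (+0, +20, +40 mm) and the expected pull corners.

```bash
python3 -c "
from h import *
a=read_camera('wrist');s=read_camera('side');p=np.array(get_obs()['ee_pos'])
def draw(c,K,u0,v0,uw,vh):
    im=cv2.resize(cv2.convertScaleAbs(c['color'][v0:v0+vh,u0:u0+uw],alpha=1.7),None,fx=K,fy=K,interpolation=cv2.INTER_CUBIC)
    def dot(X,col):
        q=(px(c,X)-[u0,v0]+.5)*K; cv2.circle(im,tuple(int(i) for i in q),3,col,-1)
    for dz,col in((0,(0,0,255)),(.02,(0,255,0)),(.04,(255,0,0))): dot(p+[0,0,dz],col)
    for x in(-.06,.06):
        for y in(.184,.198):
            for z in (.117,.135): dot(C+RC@np.array([x,y,z]),(255,255,0) if z>.12 else (255,0,255))
    return im
u,v=px(s,p).astype(int)
A=draw(a,1.6,200,40,250,340);B=draw(s,7,u-28,v-45,56,77)
print(A.shape,B.shape);h=min(A.shape[0],B.shape[0])
cv2.imwrite('pics/m5.png',np.hstack([A[:h],B[:h]]))
"
```

```text
(544, 400, 3) (539, 392, 3)
```

View pics/m5.png

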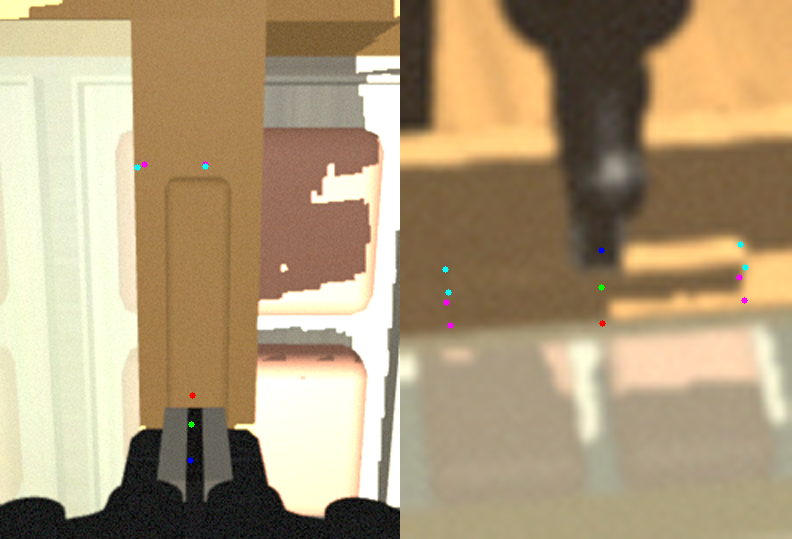

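In the side view the bar matches its predicted corners, so the case model is right. The tips hover right over the bar's top face. With no contact over a 0.135 top, the tips must be at least 34 mm above the reported TCP, so the reported z is low. TCP z=0.089 therefore means tips at z≥0.122, still safely above the glass.

>>> carry_out([
  {"x":-0.15,"y":-0.3,"z":0,"turn":0},
  {"x":-0.15,"y":-0.6,"z":0,"turn":0},
  {"x":-0.15,"y":-0.9,"z":0,"turn":0},
  {"x":-0.15,"y":-1.2,"z":0,"turn":0},
  {"x":-0.15,"y":-1.2,"z":0,"turn":0},
])

```text
clock: 8.45
ee_pos: [0.6018, 0.193, 0.1058]
ee_rot: [-2.001, 1.562, -2.104]
contact_force: [0.5, -0.3, -0.2]
opening: -0.002
```

>>> carry_out([
  {"x":0.1,"y":0,"z":0,"turn":0},
  {"x":0.2,"y":0,"z":0,"turn":0},
  {"x":0.3,"y":0,"z":0,"turn":0},
  {"x":0.4,"y":0,"z":0,"turn":0},
  {"x":0.4,"y":0,"z":0,"turn":0},
])

```text
clock: 8.87
ee_pos: [0.6009, 0.193, 0.0925]
ee_rot: [-2.166, 1.561, -2.269]
contact_force: [-0.6, -0.7, 0.2]
opening: -0.0
```

>>> carry_out([
  {"x":0.04,"y":0,"z":0,"turn":0},
  {"x":0.08,"y":0,"z":0,"turn":0},
  {"x":0.12,"y":0,"z":0,"turn":0},
  {"x":0.15,"y":0,"z":0,"turn":0},
  {"x":0.15,"y":0,"z":0,"turn":0},
])

```text
clock: 9.28
ee_pos: [0.6007, 0.1931, 0.0878]
ee_rot: [-2.179, 1.561, -2.281]
contact_force: [0.4, -0.6, -0.1]
opening: 0.003
```

```bash
python3 -c "
from h import *
to([.002,.178,.089])
"
```

```text
case pos [0.0018 0.1559 0.0878] F [ 0.4 -0.5 -0.1] t 9.28 open 0.0
units [-0.05  0.73  0.  ] turn -0.06
```

>>> carry_out([
  {"x":0,"y":0.2,"z":0,"turn":0},
  {"x":0,"y":0.4,"z":0,"turn":0},
  {"x":0,"y":0.5,"z":0,"turn":0},
  {"x":0,"y":0.6,"z":0,"turn":0},
  {"x":0,"y":0.7,"z":0,"turn":0},
])

```text
clock: 9.7
ee_pos: [0.6029, 0.213, 0.0878]
ee_rot: [-2.038, 1.558, -2.138]
contact_force: [-0.2, -5.3, 2.0]
opening: 0.002
```

>>> carry_out([
  {"x":0,"y":0.1,"z":0,"turn":0},
  {"x":0,"y":0.2,"z":0,"turn":0},
  {"x":0,"y":0.3,"z":0,"turn":0},
  {"x":0,"y":0.4,"z":0,"turn":0},
  {"x":0,"y":0.5,"z":0,"turn":0},
])

```text
clock: 10.12
ee_pos: [0.6045, 0.2267, 0.0879]
ee_rot: [-1.962, 1.556, -2.063]
contact_force: [-0.6, -4.3, 1.3]
opening: -0.002
```

```bash
python3 -c "
from h import *
to([.002,.248,.088]);prof()
"
```

```text
case pos [0.0024 0.1898 0.0879] F [-0.2 -4.4  1.3] t 10.12 open -0.0
units [-0.03  1.94 -0.02] turn -0.05
[144 158 170 174 175 175 175 175 175 175 175 175 175 175 174 173 172 173
 174 175 175 175 175 173 172 172 172 172 171 171 172 172 173 173 175 176
 176 177 176 174 170 168 169 176 187 193 194 194 194 194 194 194 194 194
 193 189 175 150 135 133 133 133 133 133 134 134 134 133 134 134 134 134
 134 135 136]
```

That's contact: about 4 N, and the lid's −y edge moved about 6 px (≈15 mm) towards +y. Roughly 61 mm remains.

>>> carry_out([
  {"x":0,"y":0.2,"z":0,"turn":0},
  {"x":0,"y":0.4,"z":0,"turn":0},
  {"x":0,"y":0.6,"z":0,"turn":0},
  {"x":0,"y":0.8,"z":0,"turn":0},
  {"x":0,"y":1.0,"z":0,"turn":0},
])

```text
clock: 10.58
ee_pos: [0.6079, 0.2562, 0.0878]
ee_rot: [-1.906, 1.555, -2.007]
contact_force: [-1.2, -6.3, 3.8]
opening: 0.003
```

>>> carry_out([
  {"x":0,"y":0.15,"z":0,"turn":0},
  {"x":0,"y":0.3,"z":0,"turn":0},
  {"x":0,"y":0.45,"z":0,"turn":0},
  {"x":0,"y":0.6,"z":0,"turn":0},
  {"x":0,"y":0.7,"z":0,"turn":0},
])

```text
clock: 11.0
ee_pos: [0.6103, 0.2766, 0.0879]
ee_rot: [-1.863, 1.553, -1.964]
contact_force: [-0.1, -5.4, 2.8]
opening: 0.001
```

```bash
python3 -c "
from h import *
to([.002,.248,.088]);prof()
"
```

```text
case pos [0.0033 0.24   0.0879] F [ 0.4 -5.4  2.8] t 11.0 open 0.0
units [-0.01  0.27 -0.04] turn -0.05
[146 160 171 176 176 176 177 176 177 177 177 177 177 176 176 175 174 175
 176 176 177 178 183 191 194 195 195 195 195 195 195 195 195 194 188 172
 155 147 146 143 136 133 132 133 133 133 133 133 133 133 133 133 133 133
 133 133 133 133 133 133 134 134 134 134 134 134 134 134 134 134 135 135
 135 136 136]
```

>>> carry_out([
  {"x":0,"y":0.08,"z":0,"turn":0},
  {"x":0,"y":0.16,"z":0,"turn":0},
  {"x":0,"y":0.24,"z":0,"turn":0},
  {"x":0,"y":0.3,"z":0,"turn":0},
  {"x":0,"y":0.3,"z":0,"turn":0},
])

```text
clock: 11.47
ee_pos: [0.6112, 0.2849, 0.0879]
ee_rot: [-1.836, 1.551, -1.937]
contact_force: [-0.4, -7.1, 3.3]
opening: 0.003
```

>>> carry_out([
  {"x":0,"y":0.04,"z":0,"turn":0},
  {"x":0,"y":0.08,"z":0,"turn":0},
  {"x":0,"y":0.12,"z":0,"turn":0},
  {"x":0,"y":0.12,"z":0,"turn":0},
  {"x":0,"y":0.12,"z":0,"turn":0},
])

```text
clock: 11.88
ee_pos: [0.6113, 0.2851, 0.088]
ee_rot: [-1.819, 1.545, -1.92]
contact_force: [-1.9, -11.4, 4.1]
opening: -0.001
```

```bash
python3 -c "
from h import *
to([.002,.248,.088]);prof()
"
```

```text
case pos [0.0035 0.2486 0.088 ] F [ -0.8 -11.5   4.1] t 11.88 open -0.0
units [-0.   -0.02 -0.05] turn -0.04
[146 160 172 177 177 177 177 177 177 177 177 177 177 177 176 175 174 176
 180 188 193 195 195 195 195 195 195 196 195 195 193 182 157 143 143 145
 146 146 146 143 137 133 132 133 133 133 133 133 133 133 133 133 133 133
 133 134 133 133 133 133 134 134 134 134 134 134 135 134 134 134 135 135
 135 136 136]
```

The arm stalled at case y≈0.2486 with the force rising to 11 N. The lid edge has moved 31 px (≈75 mm against 76 mm predicted), so the upper lid is home. I'll back off, lift, and cross to the lower pull.

>>> carry_out([
  {"x":0,"y":-0.2,"z":0,"turn":0},
  {"x":-0.1,"y":-0.5,"z":0,"turn":0},
  {"x":-0.7,"y":-0.8,"z":0,"turn":0},
  {"x":-1.3,"y":-1.1,"z":0,"turn":0},
  {"x":-1.6,"y":-1.8,"z":0,"turn":0},
])

```text
clock: 12.35
ee_pos: [0.6074, 0.235, 0.1396]
ee_rot: [-1.719, 1.551, -1.818]
contact_force: [0.8, -0.0, 0.6]
opening: -0.001
```

>>> carry_out([
  {"x":0,"y":-1.1,"z":0,"turn":0},
  {"x":0,"y":-2.2,"z":0,"turn":0},
  {"x":0,"y":-3.3,"z":0,"turn":0},
  {"x":0,"y":-4.4,"z":0,"turn":0},
  {"x":0,"y":-5.5,"z":0,"turn":0},
])

```text
clock: 12.77
ee_pos: [0.591, 0.0703, 0.1431]
ee_rot: [-1.672, 1.553, -1.77]
contact_force: [0.2, -0.5, 0.1]
opening: -0.0
```

```bash
python3 -c "
from h import *
to([0,-.145,.135]);prof()
"
```

```text
case pos [0.0038 0.0328 0.1431] F [ 0.2 -0.5  0.1] t 12.77 open -0.0
units [ 0.38 -5.92 -0.11] turn -0.02
[ 63  62  59  56  55  55  54  53  53  52  52  51  50  49  49  50  54  58
  59  56  51  50  50  51  52  57  67  74  78  78  78  78  77  73  70  93
 126 140 142 138 132 128 128 128 128 128 128 128 128 129 129 129 129 129
 128 129 129 129 129 130 130 130 131 131 131 131 131 131 131 132 132 132
 132 132 134]
```

>>> carry_out([
  {"x":0,"y":-1.2,"z":0,"turn":0},
  {"x":0,"y":-2.4,"z":0,"turn":0},
  {"x":0,"y":-3.6,"z":-0.1,"turn":0},
  {"x":0,"y":-4.7,"z":-0.1,"turn":0},
  {"x":0,"y":-5.6,"z":-0.1,"turn":0},
])

```text
clock: 13.23
ee_pos: [0.5704, -0.1042, 0.1474]
ee_rot: [-1.604, 1.548, -1.707]
contact_force: [1.0, 1.1, -0.0]
opening: -0.002
```

>>> carry_out([
  {"x":0.2,"y":0,"z":0,"turn":0},
  {"x":0.4,"y":0,"z":0,"turn":0},
  {"x":0.6,"y":0,"z":0,"turn":0},
  {"x":0.8,"y":0,"z":0,"turn":0},
  {"x":0.9,"y":0,"z":0,"turn":0},
])

```text
clock: 13.65
ee_pos: [0.5695, -0.103, 0.1186]
ee_rot: [-1.712, 1.549, -1.813]
contact_force: [-0.8, 0.7, -1.3]
opening: 0.0
```

```bash
python3 -c "
from h import *
to([0,-.145,.073])
a=read_camera('wrist');s=read_camera('side');p=np.array(get_obs()['ee_pos'])
def draw(c,K,u0,v0,uw,vh):
    im=cv2.resize(cv2.convertScaleAbs(c['color'][v0:v0+vh,u0:u0+uw],alpha=1.5),None,fx=K,fy=K,interpolation=cv2.INTER_CUBIC)
    def dot(X,col):
        q=(px(c,X)-[u0,v0]+.5)*K; cv2.circle(im,tuple(int(i) for i in q),3,col,-1)
    for dz,col in((0,(0,0,255)),(.02,(0,255,0)),(.04,(255,0,0))): dot(p+[0,0,dz],col)
    for x in(-.06,.06):
        for y in(-.177,-.191):
            dot(C+RC@np.array([x,y,.12]),(255,255,0))
    return im
u,v=px(s,p).astype(int)
A=draw(a,1.6,120,40,250,340);B=draw(s,7,u-28,v-45,56,77)
h=min(A.shape[0],B.shape[0])
cv2.imwrite('pics/m6.png',np.hstack([A[:h],B[:h]]))
"
```

```text
case pos [-0.0009 -0.1418  0.1186] F [-0.8  0.6 -1.3] t 13.65 open 0.0
units [ 1.52 -0.07  0.04] turn -0.05
```

View pics/m6.png

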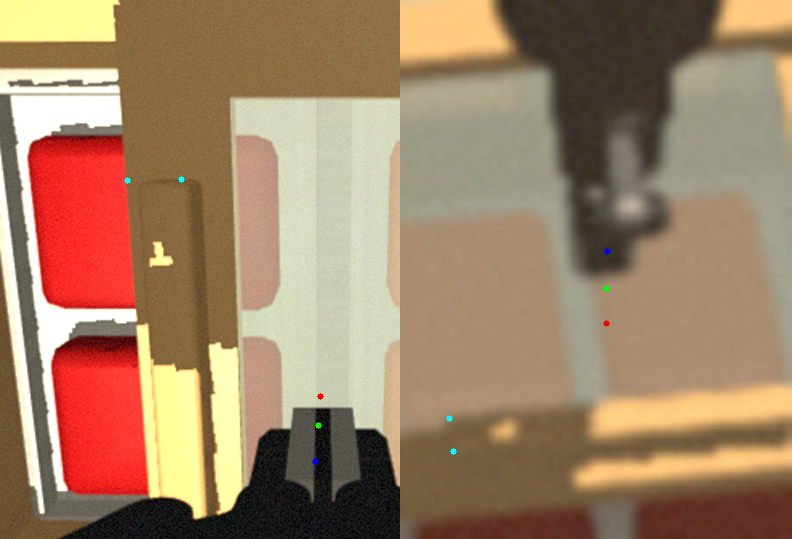

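Wrist and side views: the fingers are over the lower lid's glass, well to the +y side of the lower bar, with the same ≈35 mm tip offset. I'll descend to TCP z=0.073 (tip ≈0.108, bar 0.102–0.120).

>>> carry_out([
  {"x":0.25,"y":0,"z":0,"turn":0},
  {"x":0.5,"y":0,"z":0,"turn":0},
  {"x":0.75,"y":0,"z":0,"turn":0},
  {"x":0.95,"y":0,"z":0,"turn":0},
  {"x":1.0,"y":0,"z":0,"turn":0},
])

```text
clock: 14.17
ee_pos: [0.568, -0.1036, 0.0869]
ee_rot: [-1.859, 1.549, -1.96]
contact_force: [-0.4, -0.1, 0.0]
opening: -0.003
```

>>> carry_out([
  {"x":0.08,"y":0,"z":0,"turn":0},
  {"x":0.16,"y":0,"z":0,"turn":0},
  {"x":0.24,"y":0,"z":0,"turn":0},
  {"x":0.24,"y":0,"z":0,"turn":0},
  {"x":0.24,"y":0,"z":0,"turn":0},
])

```text
clock: 14.58
ee_pos: [0.568, -0.1038, 0.0798]
ee_rot: [-1.855, 1.549, -1.956]
contact_force: [0.8, -0.0, 0.5]
opening: -0.0
```

```bash
python3 -c "
from h import *
to([0,-.250,.074])
t=read_camera('top');im=t['color'];q=px(t,C+RC@np.array([.04,-.2,.11]));print(q,np.round(im[int(q[1])-1:int(q[1])+2,365:425].mean((0,2))).astype(int))
"
```

```text
case pos [-0.0023 -0.1426  0.0798] F [0.8 0.  0.5] t 14.58 open -0.0
units [ 0.27 -3.57  0.1 ] turn -0.05
[382.56836132 210.29919234] [ 49  49  48  48  47  48  47  47  47  48  48  48  49  51  62  88 105  90
  74  74  76  76  76  76  76  75  76  88 104 112 113 113 113 111 105 109
 150 200 217 217 202 181 194 204 201 181 132  86  72  72  85 127 170 185
 185 184 183 181 173 158]
```

>>> carry_out([
  {"x":0.08,"y":0,"z":0,"turn":0},
  {"x":0.16,"y":0,"z":0,"turn":0},
  {"x":0.22,"y":-0.1,"z":0,"turn":0},
  {"x":0.22,"y":-0.3,"z":0,"turn":0},
  {"x":0.22,"y":-0.5,"z":0,"turn":0},
])

```text
clock: 15.05
ee_pos: [0.5664, -0.1192, 0.0734]
ee_rot: [-1.858, 1.549, -1.959]
contact_force: [-0.1, -0.3, 0.5]
opening: -0.001
```

>>> carry_out([
  {"x":0,"y":-0.1,"z":0,"turn":0},
  {"x":0,"y":-0.2,"z":0,"turn":0},
  {"x":0,"y":-0.3,"z":0,"turn":0},
  {"x":0,"y":-0.45,"z":0,"turn":0},
  {"x":0,"y":-0.6,"z":0,"turn":0},
])

```text
clock: 15.47
ee_pos: [0.5644, -0.1369, 0.0736]
ee_rot: [-1.889, 1.549, -1.99]
contact_force: [-0.0, 2.2, -0.9]
opening: 0.004
```

```bash
python3 -c "
from h import *
to([0,-.250,.074])
t=read_camera('top');im=t['color'];print(np.round(im[209:212,365:425].mean((0,2))).astype(int))
"
```

```text
case pos [-0.0028 -0.176   0.0736] F [-0.3  2.2 -0.9] t 15.47 open 0.0
units [ 0.04 -2.47  0.1 ] turn -0.04
[ 49  48  48  48  49  48  50  50  50  51  51  50  49  49  49  49  49  49
  49  50  50  50  51  52  52  53  54  54  54  56  56  58  60  60  59  66
  73  76  76  77  76  76  76  81 102 118 103  79  71  71  84 127 171 185
 186 184 183 181 173 158]
```

Contact at about 2 N. Pushing towards −y.

>>> carry_out([
  {"x":0,"y":-0.2,"z":0,"turn":0},
  {"x":0,"y":-0.4,"z":0,"turn":0},
  {"x":0,"y":-0.6,"z":0,"turn":0},
  {"x":0,"y":-0.8,"z":0,"turn":0},
  {"x":0,"y":-1.0,"z":0,"turn":0},
])

```text
clock: 15.93
ee_pos: [0.5608, -0.1687, 0.074]
ee_rot: [-1.896, 1.548, -1.997]
contact_force: [-0.2, 1.9, -2.0]
opening: -0.003
```

>>> carry_out([
  {"x":0,"y":-0.2,"z":0,"turn":0},
  {"x":0,"y":-0.4,"z":0,"turn":0},
  {"x":0,"y":-0.6,"z":0,"turn":0},
  {"x":0,"y":-0.8,"z":0,"turn":0},
  {"x":0,"y":-0.9,"z":0,"turn":0},
])

```text
clock: 16.35
ee_pos: [0.5581, -0.1965, 0.0748]
ee_rot: [-1.882, 1.548, -1.983]
contact_force: [0.2, 2.9, -0.7]
opening: 0.0
```

```bash
python3 -c "
from h import *
to([0,-.250,.074])
t=read_camera('top');im=t['color'];print(np.round(im[209:212,365:425].mean((0,2))).astype(int))
"
```

```text
case pos [-0.0033 -0.2359  0.0748] F [-0.1  2.9 -0.7] t 16.35 open 0.0
units [ 0.04 -0.47  0.11] turn -0.05
[126 117 115 115 115 114 111 102  88  80  78  77  77  77  76  75  70  69
  79  94  99  90  70  55  53  54  51  48  48  47  47  47  49  48  48  49
  49  48  48  48  48  48  49  50  50  50  51  53  53  54  55  56  57  57
  58  59  60  60  61  61]
```

>>> carry_out([
  {"x":0,"y":-0.1,"z":0,"turn":0},
  {"x":0,"y":-0.2,"z":0,"turn":0},
  {"x":0,"y":-0.3,"z":0,"turn":0},
  {"x":0,"y":-0.4,"z":0,"turn":0},
  {"x":0,"y":-0.4,"z":0,"turn":0},
])

```text
clock: 16.82
ee_pos: [0.5574, -0.2057, 0.0751]
ee_rot: [-1.984, 1.553, -2.087]
contact_force: [1.2, 9.3, 0.1]
opening: 0.002
```

>>> carry_out([
  {"x":0,"y":-0.05,"z":0,"turn":0},
  {"x":0,"y":-0.1,"z":0,"turn":0},
  {"x":0,"y":-0.15,"z":0,"turn":0},
  {"x":0,"y":-0.15,"z":0,"turn":0},
  {"x":0,"y":-0.15,"z":0,"turn":0},
])

```text
clock: 17.23
ee_pos: [0.5573, -0.2054, 0.0752]
ee_rot: [-2.357, 1.56, -2.461]
contact_force: [1.2, 13.2, 2.0]
opening: 0.004
```

```bash
python3 -c "
from h import *
to([0,-.250,.074])
"
```

```text
case pos [-0.0032 -0.2449  0.0752] F [-0.  13.2  2. ] t 17.23 open 0.0
units [ 0.04 -0.17  0.11] turn -0.07
```

The arm stalled again, at −0.245 with the force rising to 13 N (home). I'll retreat, lift, and swing clear for a top view.

>>> carry_out([
  {"x":0,"y":0.2,"z":0,"turn":0},
  {"x":0,"y":0.5,"z":0,"turn":0},
  {"x":-0.6,"y":0.6,"z":0,"turn":0},
  {"x":-1.6,"y":0.6,"z":0,"turn":0},
  {"x":-2.6,"y":0.6,"z":0,"turn":0},
])

```text
clock: 17.65
ee_pos: [0.5587, -0.1868, 0.1526]
ee_rot: [-2.463, 1.557, -2.566]
contact_force: [0.2, 0.1, 1.1]
opening: -0.001
```

>>> carry_out([
  {"x":-1.0,"y":-0.4,"z":-0.6,"turn":0},
  {"x":-1.5,"y":-1.2,"z":-1.4,"turn":0},
  {"x":-1.5,"y":-2.0,"z":-2.4,"turn":0},
  {"x":-1.5,"y":-2.8,"z":-3.4,"turn":0},
  {"x":-1.5,"y":-3.6,"z":-4.4,"turn":0},
])

```text
clock: 18.07
ee_pos: [0.4159, -0.282, 0.2013]
ee_rot: [-2.199, 1.556, -2.301]
contact_force: [-0.5, -0.6, -0.3]
opening: 0.001
```

>>> carry_out([
  {"x":0,"y":-0.9,"z":-0.5,"turn":0},
  {"x":0,"y":-1.8,"z":-1.0,"turn":0},
  {"x":0,"y":-2.7,"z":-1.5,"turn":0},
  {"x":0,"y":-3.6,"z":-2.0,"turn":0},
  {"x":0,"y":-3.6,"z":-2.0,"turn":0},
])

```text
clock: 18.48
ee_pos: [0.3421, -0.3883, 0.2042]
ee_rot: [-2.072, 1.55, -2.179]
contact_force: [0.5, -0.5, 0.1]
opening: -0.003
```

```bash
python3 -c "
from h import *
to([0,0,.2])
t=read_camera('top');im=t['color'][120:320,80:540]
im=cv2.resize(im,None,fx=1.7,fy=1.7,interpolation=cv2.INTER_CUBIC)
for y in (.26,.274,-.012):
  for x in(-.05,.05):
    q=(px(t,C+RC@np.array([x,y,.135 if y>0 else .117]))-[80,120]+.5)*1.7;cv2.circle(im,tuple(q.astype(int)),2,(255,0,0),-1)
for y in (-.26,-.274):
  for x in(-.05,.05):
    q=(px(t,C+RC@np.array([x,y,.12]))-[80,120]+.5)*1.7;cv2.circle(im,tuple(q.astype(int)),2,(255,0,0),-1)
cv2.imwrite('pics/end.png',im)
"
```

```text
case pos [-0.1999 -0.4475  0.2042] F [ 0.5 -0.5  0.1] t 18.48 open -0.0
units [-0.2  14.99  6.5 ] turn -0.1
```

View pics/end.png

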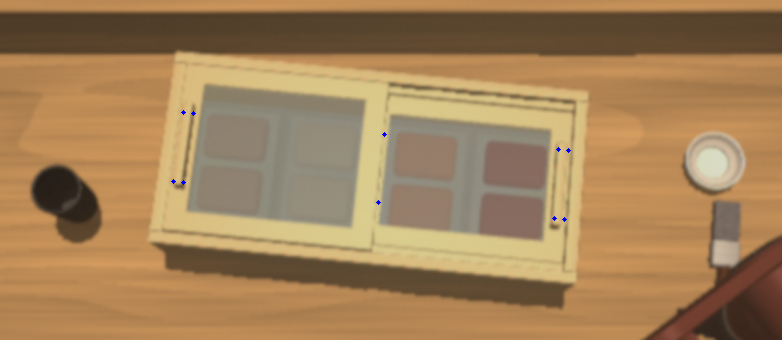

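Final top view: both bars and the upper lid's −y edge sit on their predicted "shut" marks (upper bar near (185,148), lower near (562,185), edge near (381,168)), and no gap shows at either end. The cup, dish and brush look unmoved, and the arm is clear. Handing in.

```bash
python3 -c "
from h import *
o=get_obs();print(np.abs(o['dq']).max(),o['contact_force']);print(finish_job())"
```

```text
0.05276535378867135 [-0.1676732   0.47442578  0.78018285]
the job is handed in; nothing more can be done
None
```

I slid both glass lids home with shut fingertips against their pulls, and handed the job in at about 18.5 s of the 45 s allowed.

**Last checks:**
- **Lids shut:** each push stalled against its end stop, at about 11 N (upper) and 13 N (lower) against the 40 N limit.
- **Travel:** the upper lid moved about 75 mm, against 76 mm predicted. I did not measure the lower lid's travel separately.
- **Final top view:** both pulls and the upper lid's inner edge sit on their predicted shut marks to within about 1–2 pixels (about 2–5 mm), and no gap shows at either end. That is about as wide as the 5 mm tolerance, so the stalls are the firmer evidence.
- **Bystanders:** the cup, dish and brush look unmoved, but the arm hid the end of the brush's handle in that picture.
- **Arm:** it was clear of everything, with a force reading of about 1 N.

**What disagreed:**
- **Fingertip height:** the fingertips stood about 35 mm above the reported TCP. My first three approaches passed over the upper pull without touching it, so I went lower in steps until I felt contact.
- **Early wrist-camera fixes:** two were biased because they were taken while the arm was moving, so I dropped them.
- **Stall positions:** the two pushes stalled at +0.2486 m and −0.245 m in case y, about 4 mm from symmetric, which is within my error in locating the case.
- **Rejected call:** one early move was refused because a key was missing, and nothing moved.

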